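# Set the probe gap with the knurled thumbwheel

## Task

On the probe positioner, roll the knurled thumbwheel with a fingertip so that the brass probe moves towards the blue connector block, until the red pointer stands within the black band of the yellow gauge clip, then take the finger away. Move the probe by the wheel alone, without touching the probe's carriage and without running the probe into the connector, and leave the loose parts lying around where they are.

Things in the scene. Friction and masses are not known exactly. Their poses are not given: they have to be found in the camera images.
- positioner: Probe positioner fixed to the table: dark steel plate 160 x 270 x 10 mm (x, y, z); origin: centre of its underside. Its +y runs level from the wheel to the connector block, the way the probe travels; z is up. In its frame (mm): black wheel housing x -21 to 21, y -127 to -43, top z 86; carriage with probe y -20 to 45 when fully back, top z 93; blue block y 108 to 130, top z 94.
- wheel_top (a point): Highest point of the unpressed thumbwheel, 105 mm above the table, over its axle; fixed to the plate, so it does not sink or turn. To turn the wheel, press it some 2 to 5 mm down and stroke level across its top, several times if need be: towards the connector (positioner's +y) drives the probe that way, back opens the gap. Probe travel is 0.375 mm per mm of stroke.
- wheel: Thumbwheel: steel, dark ridges and four orange ones, 64 mm across, 22 mm wide; origin at its centre; axle along the positioner's x; its frame turns with it. It stands 19 mm out of its housing. Wheel, housing and carriage float together on springs: they sink up to 7 mm under a finger (2 N, then 1.2 N per mm). 12 mm of probe travel per radian. Needs 1.1 N at the rim; stays where left.
- carriage: Probe's carriage: black block 56 x 40 x 26 mm, aluminium block on top, brass probe towards the connector, red pointer on its +x side. It slides along the positioner's y, geared to the wheel. Origin at table height below its middle; axes as the positioner's. Not to be touched.
- pointer (a point): Outer end of the red pointer on the carriage (a bar 4 x 4 mm), 57 mm above the table, on the pointer's centre line; it moves with the carriage.
- gauge_clip: Yellow gauge clip fixed on the white scale rail (rail top 50 mm high): 20 x 18 x 8 mm, with a black band 6 mm wide (along y) across its middle. Origin: on the band's centre line, at the clip's end next to the pointer's path, at its underside. Axes as the positioner's. The pointer is right when its end has this origin's position along y.
- probe_tip (a point): Tip of the brass probe, 45 mm ahead (+y) of the pointer; moves with the carriage.
- socket_face (a point): Centre of the face of the blue connector block that looks at the probe, at the probe's height; a brass socket stands out 4 mm from it.
- puck_a: Loose bystander standing on the plate: steel puck with black cap, 32 mm across, 26 mm high; origin under its centre.
- puck_b: Loose bystander standing on the plate: steel puck with black cap, 32 mm across, 26 mm high; origin under its centre.
- coupler: Loose bystander: aluminium coupler block 45 x 60 x 18 mm with four brass connectors; origin under its centre.
- adapter: Loose bystander: upright brass adapter, 22 mm across, 34 mm high; origin under its centre.
- torque_wrench: Loose bystander: small wrench 130 mm long lying on the table; origin under its middle.
- cal_case: Loose bystander: closed wooden calibration case 60 x 80 x 32 mm; origin under its centre.

How it is judged (in metres and radians):
On the way:
1. a finger is on the thumbwheel (contact force between the fingers and wheel above 0.5 N), for 0.1 s.
At the end, for the whole second after the job is handed in: The middle of the red pointer's end stands within the 6 mm black band of the gauge clip (within 3 mm of its centre line along the travel), and the carriage is at rest (y of pointer in the frame of gauge_clip between -0.003 and 0.003 m and linear speed of carriage below 0.003 m/s); the robot touches nothing.
It fails at once if the carriage, probe or pointer is touched by the robot (contact force between any of the fingers, the arm and carriage above 1 N).
It fails at once if the probe is run into the connector (its tip within 5 mm of the block's face, at the socket) (y of probe_tip in the frame of socket_face above -0.005 m).
It fails at once if a loose part is lifted or pushed away (more than 15 mm) (distance of any of puck_a, puck_b, coupler, adapter, torque_wrench, cal_case from where it was at the start of the episode above 0.015 m).
It also fails if it takes over 45 s, if anything falls off the work surface, if the arm or the gripper's body presses on something with over 40 N, if the wrist force passes 120 N, or if a joint passes its speed limit or range.

## Robot

A 6-joint arm with a two-finger parallel gripper is mounted at the origin on the work surface. World frame = base frame: x ahead of the robot, y to its left, z up, the work surface at z = 0. Lengths are in mm, angles in rad, forces in N, time in s.
With the tool pointing down it reaches from about 400 to 825 mm from the base axis. Payload 7 kg.
Tool frame: the origin (TCP) lies at the very end of the fingers, on their centre line; the grasp point (between the pads) lies 19 mm behind it; z points along the fingers, y is the line along which they close (so a half turn about z gives the same grasp; the last joint's range is limited). The gripper opens to 88 mm and grips with 3 to 60 N. Pads are 19 mm wide; open, the fingers measure 130 mm over their backs; the gripper's body (78 mm by 193 mm) begins 47 mm behind the grasp point.
Start: joints at [-1.055, 0.359, 0.012, 0, -1.224, -0.288], TCP at [152.413, -657.545, 226.561] pointing down, gripper open.
Joint ranges: [-3.07, 3.07], [-1.43, 2.12], [-1.02, 1.25], [-3.03, 1.67], [-3.05, -0], [-3.03, 3.03]. Speed limits (rad/s): [2.39, 2.39, 3.01, 3.14, 3.14, 3.14].

## Interface

Orientations are given as a rotation vector (axis times angle).
In Python, from bench import sensors, imaging, ctrl gives the robot as it stands.
- The arm moves only by the shell command python3 -m inch 'ROWS' [FORCE]. ROWS is JSON, a list of rows, each a list of 7 numbers: the shift along the tool's x, y, z in m, then the turn, a rotation vector about the tool's x, y, z in rad, then the gripper command: -1 is shut, 1 is fully open, values between are in proportion. In form: [[tx, ty, tz, rx, ry, rz, claw], ...]. A call has 1 to 20 rows; each row is the pose to reach, as a shift and turn from the pose commanded when the call began, along the tool's axes at that moment; what a row does not reach only later rows make up. A row lasts 1/10 s, in which the tool goes at most 50 mm and 8.59 degrees, less where a joint would pass 70% of its speed; a pose out of reach is approached as far as the arm can. A call with a gripper value outside its range is refused whole. The fingers move at their own pace and stop on an object; FORCE is the grip in N (left out, the last holds). Time passes only in rows, so rows that repeat a pose let the fingers close. It gives the time, the measured TCP pose, the force, the opening and the grip force at its end, in the units of the state.
- sensors.read_state(): the state, without advancing time (a new reading comes with each control period).
- imaging.camera(name): name is "side" or "top"; returns (picture, depth): 384x512x3 uint8, blue, green, red; 384x512 float32, mm along the optical axis (not along the pixel's ray), 0 where there is no reading.
- imaging.camera_params(name): a dict with "vertical_fov" (degrees; the focal length in pixels is half the picture's height over the tangent of half this angle, whatever the lens; pixels are square), "cx", "cy" (the principal point, pixels), "k1" (the pictures are not rectified: a ray, as slopes to the right and down, at radius r is drawn at 1 + k1 r^2 times it, then the intrinsics apply), "T" (4x4, takes a point from camera to world coordinates). Camera axes: x right, y up, looking along -z (the intrinsics and any distortion apply to the point x, -y, -z); pixel columns grow to the right and rows downward; lengths in mm; the calibration is good to about 2 mm. A picture is of the moment at which its call begins. camera_params takes no time and is no camera call.
- ctrl.job_done(): hands the job in; it is judged then, once.
The state is a dict: "time": time; "q": joint angles; "qvel": joint speeds; "joint_torque": joint torques, N m; "position": TCP position; "ee_rot": TCP orientation; "ft_force": force on the tool from outside, world axes, zero at the start; "ft_torque": the same for the moment, N m; "grip_width": finger opening in mm; "grasp_force": force on a finger pad.
Only numpy, scipy, OpenCV 4.12 (cv2) and the standard library are available. Lean on these libraries where they do the work, as an engineer would, in place of code of your own. Each camera call takes 0.05 s, during which the arm holds its last target. There are 200 camera calls.

## Working session

There is one attempt and no reset: what is moved stays moved. The work goes in short steps, Python scripts to look and compute and a shell command to move; the robot and the scene stay as the last step left them, time stands still between calls to the robot, and variables do not carry over. Pictures are saved under pics/ and viewed, at most 10 in all, crops included, and the job is handed in when it is done.

```bash
mkdir -p pics
cat > h.py <<'E'
import numpy as np,cv2
from bench import sensors,imaging,ctrl
def K(n):
    p=imaging.camera_params(n); f=192/np.tan(np.radians(p["vertical_fov"])/2); return p,f
def pt(n,u,v,z=None,d=None):
    p,f=K(n); T=np.array(p["T"]); q=np.array([(u-p["cx"])/f,(v-p["cy"])/f]); s=q.copy()
    for _ in range(30): s=q/(1+p["k1"]*(s@s))
    r=T[:3,:3]@np.array([s[0],-s[1],-1]); o=T[:3,3]
    return o+r*(d if d is not None else (z-o[2])/r[2])
def pix(n,P):
    p,f=K(n); T=np.array(p["T"]); c=T[:3,:3].T@(np.array(P)-T[:3,3]); s=np.array([c[0],-c[1]])/-c[2]
    return s*(1+p["k1"]*(s@s))*f+[p["cx"],p["cy"]]
E
python3 - <<'E'
from h import *
for n in("top","side"):
    im,d=imaging.camera(n); cv2.imwrite(f"pics/{n}0.png",im); np.savez(f"{n}0.npz",im=im,d=d); print(imaging.camera_params(n))
print(sensors.read_state())
E
```

```text
{'vertical_fov': 55.48093799130597, 'cx': 255.60219636296358, 'cy': 192.71208569535577, 'k1': 0.00834341946721984, 'T': array([[-3.37239477e-03,  9.90492085e-01, -1.37528387e-01,
         4.71127777e+02],
       [-9.99264648e-01, -8.59074775e-03, -3.73679418e-02,
         7.31404574e+01],
       [-3.81941222e-02,  1.37301236e-01,  9.89792695e-01,
         7.44151889e+02],
       [ 0.00000000e+00,  0.00000000e+00,  0.00000000e+00,
         1.00000000e+00]])}
{'vertical_fov': 44.36498730407837, 'cx': 252.96353861152494, 'cy': 187.27750092250577, 'k1': -0.06244408269511573, 'T': array([[ 9.36711827e-01,  2.20851217e-01, -2.71653628e-01,
         3.69882218e+02],
       [-3.50057173e-01,  6.03148442e-01, -7.16709099e-01,
        -4.28214303e+02],
       [ 5.56138593e-03,  7.66444190e-01,  6.42286832e-01,
         5.50349156e+02],
       [ 0.00000000e+00,  0.00000000e+00,  0.00000000e+00,
         1.00000000e+00]])}
{'time': 0.1, 'q': array([-1.05492856e+00,  3.59297589e-01,  1.11206473e-02, -2.77814939e-04,
       -1.22412081e+00, -2.88097513e-01]), 'qvel': array([-0.00024318, -0.00253904,  0.00210027,  0.00207503,  0.00133269,
       -0.00019036]), 'joint_torque': array([-1.80111580e-03, -5.84161270e+01,  2.93752635e+01,  7.01556846e+00,
        1.02214603e-02, -5.90056379e-05]), 'position': array([ 152.27075848, -657.13130685,  225.72037197]), 'ee_rot': array([ 3.56820643e-01, -3.12091295e+00, -2.33071217e-03]), 'ft_force': array([-0.21260151, -0.45326332, -0.06010536]), 'ft_torque': array([-0.03271531,  0.05710589,  0.02525263]), 'grasp_force': 0.0, 'grip_width': 87.98007001884903}
```

View pics/top0.png

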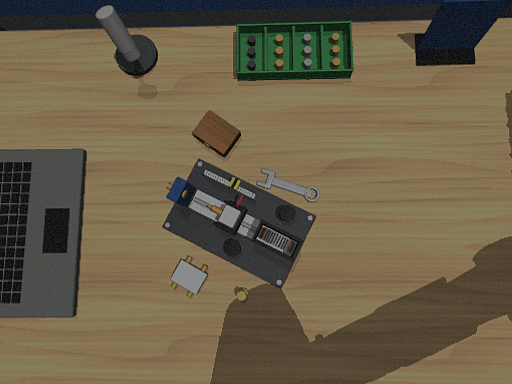

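View pics/side0.png

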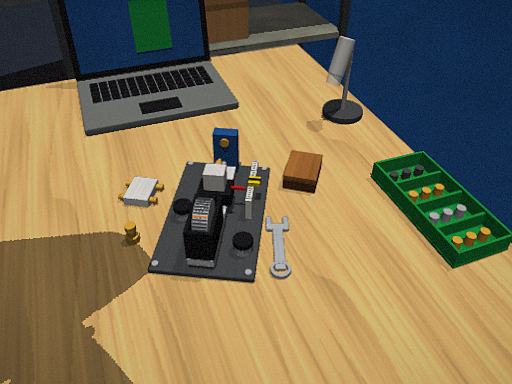

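The top view shows the plate with corner screws near (199,163), (311,217), (279,283) and (167,226). The wheel is near (277,238), the blue block near (180,190) and the clip and pointer near (237,190). The side view shows the wheel at (203,215) and the red pointer at (238,187), beside the clip at (254,182).

Run:
```python
from h import *
a=np.load("top0.npz")["im"]; b=np.load("side0.npz")["im"]
A=cv2.resize(a[155:290,155:320],None,fx=4,fy=4,interpolation=2)
B=cv2.resize(b[125:280,150:275],None,fx=4,fy=4,interpolation=2)[:600]
cv2.imwrite("pics/tc.png",A);cv2.imwrite("pics/sc.png",B)
C=np.array([pt("top",*p,z=10)[:2] for p in[(199,163),(311,217),(279,283),(167,226)]])
print(C, C.mean(0)); print([np.linalg.norm(C[i]-C[(i+1)%4]) for i in range(4)])
D=np.array([pt("side",*p,z=10)[:2] for p in[(249,272),(155,263),(190,164),(266,167)]]);print(D,D.mean(0))
```

```text
[[636.14910107 217.71859258]
 [523.10755754  -9.90852316]
 [394.21004501  55.60088079]
 [506.67608444 280.5351153 ]] [515.03569701 135.98651638]
[np.float64(254.15053489461556), np.float64(144.58924836949447), np.float64(251.48363740000207), np.float64(143.90683639922054)]
[[524.91382831  -5.27233229]
 [398.23658726  59.45584747]
 [510.24058878 280.3155382 ]
 [642.31059895 222.01941122]] [518.92540082 139.12961615]
```

View pics/tc.png

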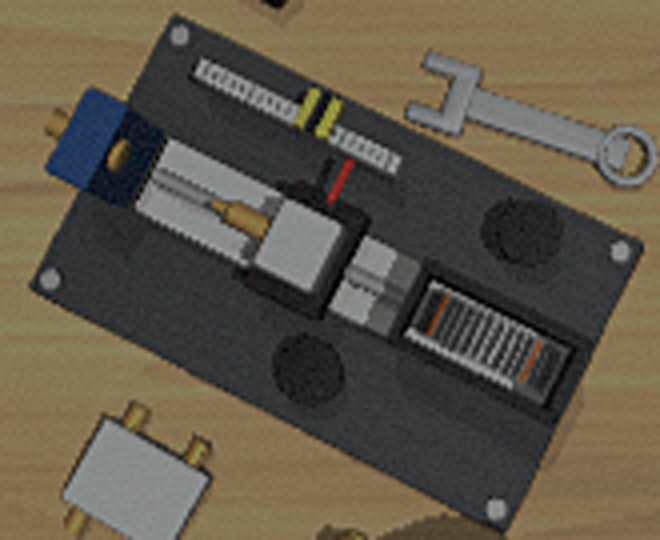

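View pics/sc.png

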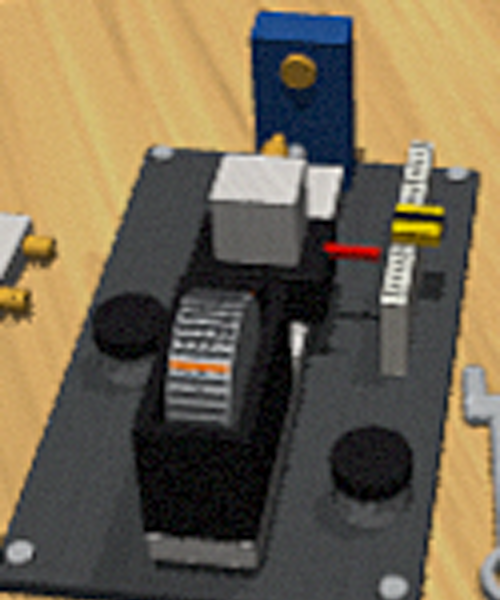

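The crops show the pointer's red end at crop (348,163), which is top-image (242,196). The clip's band ends near crop (316,133), top-image (234,188), so the pointer is short of the band. Next I measure both by colour mask.

```bash
cat > m.py <<'E'
from h import *
yd=np.array([.445,.896]);yd/=np.linalg.norm(yd);xd=np.array([yd[1],-yd[0]]);C=np.array([517,137.5])
def meas(n,im,zr,zy):
    w={"top":(155,300,155,330),"side":(120,280,150,280)}[n]
    m=np.zeros(im.shape[:2],bool);m[w[0]:w[1],w[2]:w[3]]=1
    b,g,r=[im[...,i].astype(int) for i in range(3)]
    red=m&(r>90)&(g<.4*r)&(b<.4*r); yel=m&(r>90)&(g>.75*r)&(b<.45*r)
    out=[]
    for k,z in((red,zr),(yel,zy)):
        v,u=np.nonzero(k)
        P=np.array([pt(n,a,c,z=z)[:2] for a,c in zip(u,v)])-C
        P=np.c_[P@xd,P@yd]; P=P[(P[:,0]>20)&(P[:,0]<75)]
        out.append(P)
        print(n,len(P),"x",np.percentile(P[:,0],[2,98]).round(1),"y",np.percentile(P[:,1],[3,50,97]).round(1))
    R,Y=out; 
    yy=Y[:,1]; mid=(np.percentile(yy,3)+np.percentile(yy,97))/2
    print(" pointer-clip y:",round(np.median(R[:,1])-mid,2))
E
python3 - <<'E'
from m import *
for n in("top","side"):
    f=np.load(n+"0.npz");meas(n,f["im"],59 if n=="top" else 57,58)
# blue block, wheel via depth in top
f=np.load("top0.npz");im,d=f["im"],f["d"]
pts=np.array([pt("top",u,v,d=d[v,u]) for v in range(160,290) for u in range(160,320)])
L=np.c_[(pts[:,:2]-C)@xd,(pts[:,:2]-C)@yd,pts[:,2]]
for nm,(lo,hi),y0,y1 in(("wheel",(96,112),-130,-40),("carr",(88,100),-30,80),("blue",(88,100),95,140),("housing",(80,92),-140,-40)):
    s=L[(L[:,2]>lo)&(L[:,2]<hi)&(L[:,1]>y0)&(L[:,1]<y1)&(abs(L[:,0])<40)]
    print(nm,len(s),np.percentile(s,[3,50,97],axis=0).round(1).tolist())
E
```

```text
top 22 x [25.6 46.6] y [7.  8.8 9.9]
top 48 x [51.5 69.8] y [24.7 30.  41.3]
 pointer-clip y: -24.24
side 38 x [26.1 47.3] y [ 6.4 11.  14.1]
side 99 x [51.2 71.2] y [16.7 28.5 77.5]
 pointer-clip y: -36.11Traceback (most recent call last):
  File "<stdin>", line 6, in <module>
  File "h.py", line 6, in pt
    p,f=K(n); T=np.array(p["T"]); q=np.array([(u-p["cx"])/f,(v-p["cy"])/f]); s=q.copy()
        ~^^^
  File "h.py", line 4, in K
    p=imaging.camera_params(n); f=192/np.tan(np.radians(p["vertical_fov"])/2); return p,f
ValueError: time passes only in moves, steps and waits
```

```bash
sed -i 's/^def K(n):/import functools\n@functools.lru_cache\ndef K(n):/' h.py
sed -i 's/P=P\[(P\[:,0\]>20)&(P\[:,0\]<75)\]/P=P[(P[:,0]>20)\&(P[:,0]<75)\&(P[:,1]<55)]/' m.py
python3 - <<'E'
from m import *
for n in("top","side"):
    f=np.load(n+"0.npz");meas(n,f["im"],59 if n=="top" else 57,58)
f=np.load("top0.npz");im,d=f["im"],f["d"]
pts=np.array([pt("top",u,v,d=d[v,u]) for v in range(160,290) for u in range(160,320)])
L=np.c_[(pts[:,:2]-C)@xd,(pts[:,:2]-C)@yd,pts[:,2]]
for nm,(lo,hi),y0,y1 in(("wheel",(96,112),-130,-40),("carr",(88,100),-30,80),("blue",(88,100),95,140),("housing",(80,92),-140,-40)):
    s=L[(L[:,2]>lo)&(L[:,2]<hi)&(L[:,1]>y0)&(L[:,1]<y1)&(abs(L[:,0])<40)]
    print(nm,len(s),np.percentile(s,[3,50,97],axis=0).round(1).tolist())
print("wheeltop",C-85*yd)
T=np.array([*(C-85*yd),250]); s=sensors.read_state()
from scipy.spatial.transform import Rotation as Ro
R=Ro.from_rotvec(s["ee_rot"]); p=s["position"]
Rt=Ro.from_matrix(np.c_[np.cross([*yd,0],[0,0,-1]),[*yd,0],[0,0,-1]])
print("shift tool",R.inv().apply(T-p),"turn",(R.inv()*Rt).as_rotvec())
E
```

```text
top 22 x [25.6 46.6] y [7.  8.8 9.9]
top 48 x [51.5 69.8] y [24.7 30.  41.3]
 pointer-clip y: -24.24
side 38 x [26.1 47.3] y [ 6.4 11.  14.1]
side 93 x [52.3 71.3] y [16.7 27.9 42.3]
 pointer-clip y: -18.49
wheel 316 [[-11.3, -106.4, 96.8], [-0.9, -86.0, 102.5], [9.2, -65.0, 106.0]]
carr 315 [[-16.1, -5.1, 90.0], [-0.9, 8.7, 92.3], [15.1, 23.4, 94.5]]
blue 300 [[-19.9, 106.8, 89.9], [0.4, 116.6, 93.2], [20.9, 127.6, 95.6]]
housing 487 [[-21.2, -127.1, 81.7], [-1.1, -88.4, 85.6], [19.3, -45.6, 90.3]]
wheeltop [479.19089539  61.37200509]
shift tool [-480.65541941  626.2070936   -23.41643123] turn [ 0.00139278 -0.00069042  0.68864098]
```

```bash
python3 -m inch '[[-0.4,0.274,-0.02,0,0,0.689,-1],[-0.4,0.274,-0.02,0,0,0.689,-1],[-0.4,0.274,-0.02,0,0,0.689,-1],[-0.4,0.274,-0.02,0,0,0.689,-1],[-0.4,0.274,-0.02,0,0,0.689,-1],[-0.4,0.274,-0.02,0,0,0.689,-1],[-0.4,0.274,-0.02,0,0,0.689,-1],[-0.4,0.274,-0.02,0,0,0.689,-1],[-0.4,0.274,-0.02,0,0,0.689,-1],[-0.4,0.274,-0.02,0,0,0.689,-1],[-0.48,0.626,-0.023,0,0,0.689,-1],[-0.48,0.626,-0.023,0,0,0.689,-1],[-0.48,0.626,-0.023,0,0,0.689,-1],[-0.48,0.626,-0.023,0,0,0.689,-1],[-0.48,0.626,-0.023,0,0,0.689,-1],[-0.48,0.626,-0.023,0,0,0.689,-1],[-0.48,0.626,-0.023,0,0,0.689,-1],[-0.48,0.626,-0.023,0,0,0.689,-1],[-0.48,0.626,-0.023,0,0,0.689,-1],[-0.48,0.626,-0.023,0,0,0.689,-1]]'
```

```text
time: 2.1
position: [478.4, 60.4, 249.3]
ee_rot: [-0.717, -3.058, 0.001]
ft_force: [0.1, -0.6, -0.8]
grip_width: 0.3
grasp_force: 0.0
```

```bash
python3 -m inch '[[0,-0.015,0.04,0,0,0,-1],[0,-0.015,0.08,0,0,0,-1],[0,-0.015,0.11,0,0,0,-1],[0,-0.015,0.132,0,0,0,-1],[0,-0.015,0.132,0,0,0,-1]]'
python3 - <<'E'
from h import *
im,d=imaging.camera("side");im2,_=imaging.camera("top")
cv2.imwrite("pics/s1.png",np.hstack([cv2.resize(im[100:290,140:290],None,fx=2.6,fy=2.6),cv2.resize(im2[140:330,155:305],None,fx=2.6,fy=2.6)]))
print(sensors.read_state()["position"],sensors.read_state()["ft_force"])
E
```

```text
time: 2.6
position: [469.9, 44.8, 114.8]
ee_rot: [-0.721, -3.053, 0.006]
ft_force: [-0.4, -0.4, 0.8]
grip_width: 0.3
grasp_force: 0.0
[472.21875602  46.11873995 117.97595157] [ 0.26757541 -0.58751451  0.4437185 ]
```

View pics/s1.png

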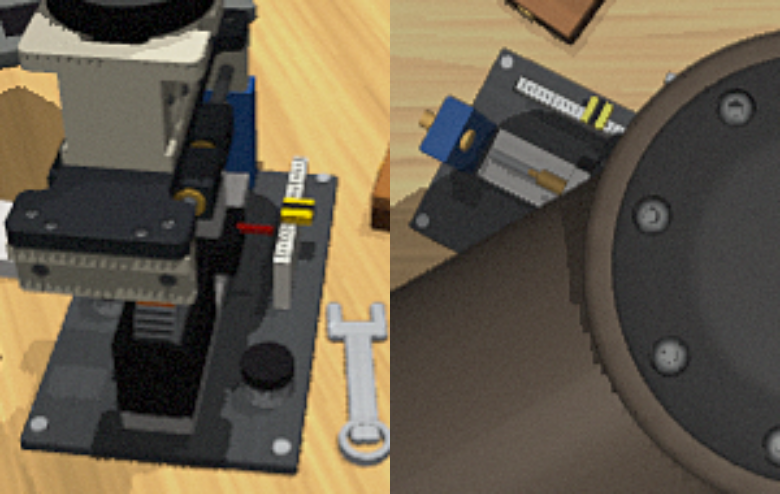

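The side view still shows the pointer and clip (panel (255,229) and (298,208)), with the gripper centred over the wheel. Now the first stroke: press, go 30 mm, lift.

```bash
python3 -m inch '[[0,0,0.008,0,0,0,-1],[0,0,0.012,0,0,0,-1],[0,0,0.016,0,0,0,-1],[0,0,0.016,0,0,0,-1],[0,0.004,0.016,0,0,0,-1],[0,0.008,0.016,0,0,0,-1],[0,0.012,0.016,0,0,0,-1],[0,0.016,0.016,0,0,0,-1],[0,0.02,0.016,0,0,0,-1],[0,0.024,0.016,0,0,0,-1],[0,0.028,0.016,0,0,0,-1],[0,0.03,0.016,0,0,0,-1],[0,0.03,0.016,0,0,0,-1]]'
python3 - <<'E'
from m import *
im,d=imaging.camera("side");meas("side",im,57,58);np.savez("side1.npz",im=im)
s=sensors.read_state();print(s["position"],s["ft_force"])
E
```

```text
time: 4.0
position: [486.1, 74.9, 102.0]
ee_rot: [0.717, 3.058, 0.001]
ft_force: [0.5, 1.0, 4.9]
grip_width: 0.2
grasp_force: 2.6
side 27 x [27.2 48.1] y [17.5 20.1 22.4]
side 96 x [52.3 71.3] y [16.7 28.  42.2]
 pointer-clip y: -9.33
[486.09700026  74.91533874 101.99437488] [0.3537463  1.3438756  5.15043718]
```

```bash
python3 -m inch '[[0,0,-0.008,0,0,0,-1],[0,0,-0.016,0,0,0,-1],[0,-0.016,-0.016,0,0,0,-1],[0,-0.03,-0.016,0,0,0,-1],[0,-0.03,-0.016,0,0,0,-1],[0,-0.03,-0.008,0,0,0,-1],[0,-0.03,-0.003,0,0,0,-1],[0,-0.03,0,0,0,0,-1],[0,-0.03,0,0,0,0,-1],[0,-0.026,0,0,0,0,-1],[0,-0.022,0,0,0,0,-1],[0,-0.018,0,0,0,0,-1],[0,-0.014,0,0,0,0,-1],[0,-0.01,0,0,0,0,-1],[0,-0.006,0,0,0,0,-1],[0,-0.002,0,0,0,0,-1],[0,-0.002,0,0,0,0,-1],[0,-0.002,-0.008,0,0,0,-1],[0,-0.002,-0.02,0,0,0,-1],[0,-0.002,-0.02,0,0,0,-1]]'
python3 - <<'E'
from m import *
im,d=imaging.camera("side");meas("side",im,57,58);np.savez("side2.npz",im=im)
b=im[130:190,210:290];cv2.imwrite("pics/s2.png",cv2.resize(b,None,fx=8,fy=8,interpolation=2))
s=sensors.read_state();print(s["position"],s["ft_force"])
# reference: expected pixels of pointer top centre at clip (band) 
P=lambda x,y,z:pix("side",[*(C+x*xd+y*yd),z])
for y in(16,20,24,28,30,32,34,36):print(y,P(48,y,57).round(1),P(51,y,58).round(1))
E
```

```text
time: 6.05
position: [485.3, 72.8, 123.3]
ee_rot: [0.717, 3.057, 0.002]
ft_force: [-0.6, 0.5, -0.3]
grip_width: 0.4
grasp_force: 0.0
side 25 x [27.  47.5] y [31.6 33.8 36. ]
side 97 x [52.3 71.3] y [16.7 27.9 42.2]
 pointer-clip y: 4.38
[484.92326815  72.62641771 122.50575833] [ 0.62130624 -0.31467797  0.37441248]
16 [244.7 185.8] [246.5 185.5]
20 [245.  184.3] [246.8 183.9]
24 [245.2 182.7] [247.  182.4]
28 [245.5 181.2] [247.3 180.9]
30 [245.7 180.4] [247.4 180.1]
32 [245.8 179.7] [247.6 179.3]
34 [245.9 178.9] [247.7 178.6]
36 [246.1 178.2] [247.9 177.8]
```

View pics/s2.png

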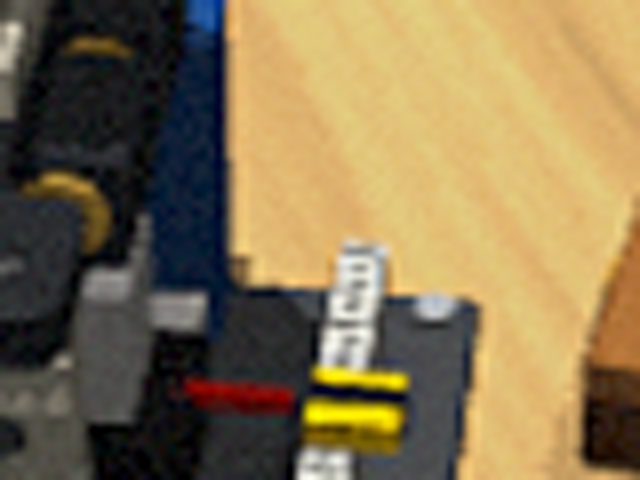

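The pointer's end is at panel (293,400) and the band's left end at about (313,387), so it looks 1 to 4 mm short. I clear the arm to look from the top camera.

```bash
python3 -m inch '[[0,0,-0.05,0,0,0,-1],[0,0,-0.1,0,0,0,-1],[0,-0.05,-0.1,0,0,0,-1],[0,-0.1,-0.1,0,0,0,-1],[0,-0.15,-0.1,0,0,0,-1],[0,-0.2,-0.1,0,0,0,-1],[0,-0.25,-0.1,0,0,0,-1],[0,-0.3,-0.1,0,0,0,-1],[0,-0.3,-0.1,0,0,0,-1],[0,-0.3,-0.1,0,0,0,-1]]'
python3 - <<'E'
from m import *
a,_=imaging.camera("top");b,_=imaging.camera("side");meas("top",a,59,58);meas("side",b,57,58)
cv2.imwrite("pics/f.png",np.hstack([cv2.resize(a[165:225,200:260],(400,400),interpolation=2),cv2.resize(b[155:205,220:270],(400,400),interpolation=2)]))
print(sensors.read_state()["position"])
E
```

```text
time: 7.1
position: [350.0, -197.4, 221.4]
ee_rot: [0.724, 3.057, 0.0]
ft_force: [-0.5, 0.5, 0.0]
grip_width: 0.4
grasp_force: 0.0
top 22 x [27.1 46. ] y [29.3 31.  32.8]
top 48 x [51.5 70.4] y [24.4 36.9 41.3]
 pointer-clip y: -1.83
side 42 x [26.2 47.3] y [28.6 33.  36.9]
side 100 x [52.4 71.2] y [17.6 27.8 42.2]
 pointer-clip y: 3.1
[ 351.10486971 -195.98230475  221.47400741]
```

View pics/f.png

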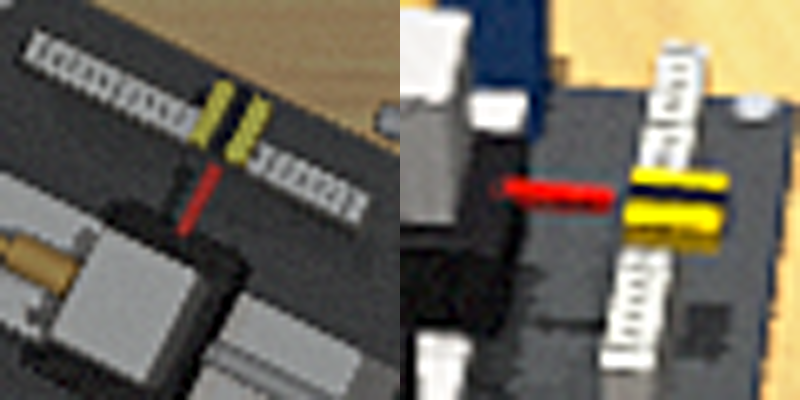

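The top panel shows the pointer's line nearly meeting the band, and both views put it about 1 to 2 mm short. One small 4 mm stroke (1.5 mm of travel) centres it.

```bash
python3 -m inch '[[0,0.05,0,0,0,0,-1],[0,0.1,0,0,0,0,-1],[0,0.15,0,0,0,0,-1],[0,0.2,0,0,0,0,-1],[0,0.25,0,0,0,0,-1],[0,0.285,0,0,0,0,-1],[0,0.285,0.04,0,0,0,-1],[0,0.285,0.08,0,0,0,-1],[0,0.285,0.1,0,0,0,-1],[0,0.285,0.1,0,0,0,-1],[0,0.285,0.112,0,0,0,-1],[0,0.285,0.117,0,0,0,-1],[0,0.285,0.12,0,0,0,-1],[0,0.285,0.12,0,0,0,-1],[0,0.287,0.12,0,0,0,-1],[0,0.289,0.12,0,0,0,-1],[0,0.289,0.12,0,0,0,-1],[0,0.289,0.12,0,0,0,-1],[0,0.289,0.11,0,0,0,-1],[0,0.289,0.09,0,0,0,-1]]'
python3 -m inch '[[0,0,-0.05,0,0,0,-1],[0,0,-0.1,0,0,0,-1],[0,-0.05,-0.1,0,0,0,-1],[0,-0.1,-0.1,0,0,0,-1],[0,-0.15,-0.1,0,0,0,-1],[0,-0.2,-0.1,0,0,0,-1],[0,-0.25,-0.1,0,0,0,-1],[0,-0.3,-0.1,0,0,0,-1],[0,-0.3,-0.1,0,0,0,-1],[0,-0.3,-0.1,0,0,0,-1],[0,-0.3,-0.1,0,0,0,-1]]'
python3 - <<'E'
from m import *
for n in("top","side"):
  for k in range(2):
    a,_=imaging.camera(n);meas(n,a,59 if n=="top" else 57,58)
  b=a if n=="side" else None
  if n=="top":t=a
cv2.imwrite("pics/g.png",np.hstack([cv2.resize(t[165:225,200:260],(400,400),interpolation=2),cv2.resize(b[155:205,220:270],(400,400),interpolation=2)]))
E
```

```text
time: 9.2
position: [478.9, 62.1, 131.8]
ee_rot: [-0.718, -3.057, 0.002]
ft_force: [0.4, 0.4, -0.0]
grip_width: 0.5
grasp_force: 0.0
time: 10.3
position: [346.4, -205.9, 232.2]
ee_rot: [0.718, 3.057, 0.0]
ft_force: [0.8, 0.8, -0.4]
grip_width: 0.4
grasp_force: 0.0
top 24 x [26.3 46.8] y [30.1 31.9 33.6]
top 47 x [51.5 70.4] y [24.4 36.4 40.8]
 pointer-clip y: -0.68
top 24 x [26.3 46.8] y [30.1 31.9 33.6]
top 52 x [51.5 69.7] y [24.4 29.5 41.2]
 pointer-clip y: -0.9
side 39 x [26.2 47.9] y [29.4 33.7 37.1]
side 98 x [52.4 71.3] y [17.6 28.  42.2]
 pointer-clip y: 3.77
side 41 x [26.2 47.9] y [29.4 33.7 37.3]
side 98 x [52.4 71.3] y [16.5 28.  42.2]
 pointer-clip y: 4.29
```

View pics/g.png

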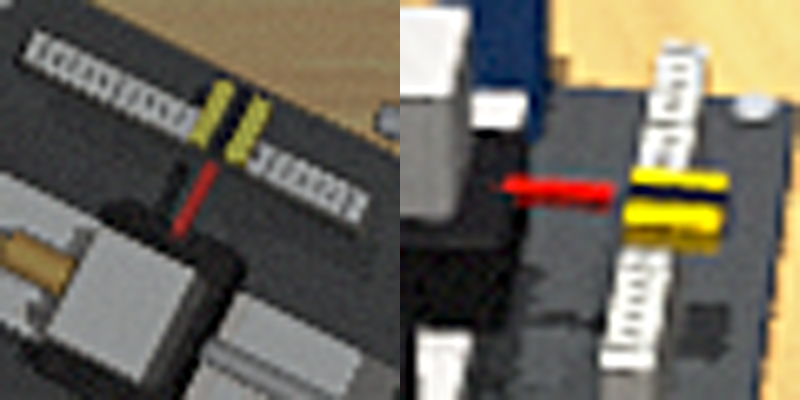

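The top panel shows the pointer's line meeting the band at about (219,150). The side panel agrees, with the pointer end at (613,193) against the band at (630,190). The residual is under 1 mm and the robot is clear, so I hand in.

```bash
python3 -c "
from bench import ctrl;print(ctrl.job_done())"
```

```text
the job is handed in; nothing more can be done
None
```

I handed the job in with the pointer in the black band, about 1 mm from its centre line by the camera images, the finger off the wheel and the arm clear; the hand-in returned no verdict.

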